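# Eject a drilled corner block and hold it against a vivarium rail for screwing

## Task

The corner block in the drilling jig is drilled: push the jig's spring ejector home so that the block slides out of the open end, take it over to the vivarium base and lay it flat, holes up, on the white floor board between the two pencil marks, up against the inside of the low front rail. Then be my third hand: with your fingers on the block only, not on the rail, press it squarely against the rail with a steady 6 to 15 newtons and finish while still holding it so, because I shall drive the screws through the rail from outside. The rail is freshly glued, so do not ram it, and leave the other things on the ledge where they are.

Things in the scene. Friction and masses are not known exactly. Their poses are not given: they have to be found in the camera images.
- jig: drilling jig fixed to the ledge: aluminium base plate 96 x 200 x 10 mm (y = -90 to +110 mm) with a grey covered channel on it along the jig's y axis, open at the +y end; beyond that end the bare plate carries the block as it comes out. Origin: under the plate, below the middle of the block as it starts; z up. At the -y end: end block, spring barrel to y = -90 mm, ejector rod and knob
- jig_exit (a point): middle of the channel's open end, on the base plate's top (jig x = 0, y = 50 mm, z = 10 mm). The channel is 33 mm wide, its walls 14 mm thick; a steel bush plate over it (top 51 mm above the ledge, drill bushes to 58 mm) reaches to 2 mm short of this end, so the block cannot be gripped until it is pushed out; it must be drawn out level before lifting
- ejector (a joint): travel of the spring ejector: 0 at rest, 0.045 m fully home; it slides along the jig's +y axis and pushes the block the same way. The spring resists with about 3 N at first and 8.5 N fully home and returns the ejector when let go; the block stays where it was pushed to
- ejector_knob (a point): centre of the outer (-y) face of the ejector's red round knob, diameter 36 mm, 10 mm thick, its axis level along the jig's y axis and 26 mm above the ledge; push this face towards the jig's +y. It moves with the ejector; behind the knob (further to -y) the ledge is free
- block: beech corner block 30 x 100 x 30 mm (x, y, z), about 65 g, with two small dark drilled holes in its top. Origin: centre of its underside; y along its length, z up. It starts in the jig's channel, lengthwise, with its +y end at the open end
- floor_board: white-faced chipboard floor of the vivarium, fixed on the ledge, 340 x 260 x 16 mm (x, y, z). Origin: centre of its underside; x along the front rail, y towards the rail, z up
- rail: the vivarium's low front rail of plywood, glued upright on the floor board along its +y edge. Same origin and axes as the floor board: the rail is 340 mm long (x), 16 mm thick (y = 114 to 130 mm) and stands from z = 16 to z = 76 mm. Its inner face, y = 114 mm, is where the block belongs; it does not give way
- marks: two dark pencil lines, 103 mm apart, drawn on the floor board square to the rail and up its inner face. Origin: midway between them at the foot of the rail's inner face, on the floor board's top (16 mm over the ledge); x along the rail, y towards the rail, z up. The middle of the block belongs at x = 0 here and, when it touches the rail, at y = -15 mm
- half_log: bystander: brown ceramic half-log hide, 160 x 115 x 60 mm, origin in the middle at its underside
- dish: bystander: frosted glass dish, diameter 110 mm, 38 mm high, origin under its centre
- spray_bottle: bystander: plastic spray bottle, diameter 75 mm, 221 mm high, origin under its centre
- screw_tray: bystander: yellow screw tray 110 x 150 x 32 mm, outside the rail, origin under its centre
- screwdriver: bystander: screwdriver lying on the ledge to the right of the jig, origin under its middle
- glue: bystander: white glue bottle, diameter 56 mm, 170 mm high, outside the rail, origin under its centre

How it is judged:
By the outcome, as a careful person would: the job done as asked, in the order asked, and still so for the second after the job is handed in, while the arm keeps its last pose, push and grip.
It also fails if it takes over 72 s, if anything falls off the work surface, if the arm or the gripper's body presses on something with over 40 N, if the wrist force passes 120 N, or if a joint passes its speed limit or range.

## Robot

A 6-joint arm with a two-finger parallel gripper is mounted at the origin on the work surface. World frame = base frame: x ahead of the robot, y to its left, z up, the work surface at z = 0. Lengths are in m, angles in rad, forces in N, time in s.
With the tool pointing down it reaches from about 0.375 to 0.9 m from the base axis. Payload 3.1 kg.
Tool frame: the origin (TCP) lies between the finger pads; the fingertips stand 8 mm ahead of it and the grasp point (between the pads) lies 11 mm behind it; z points along the fingers, y is the line along which they close (so a half turn about z gives the same grasp; the last joint's range is limited). The gripper opens to 85 mm and grips with 20 to 120 N. Pads are 22 mm wide; open, the fingers measure 114 mm over their backs; the gripper's body (76 mm by 85 mm) begins 54 mm behind the grasp point. The pads swing forward as they close: fully open they stand 13 mm farther back than shut.
Start: joints at [1.087, 0.527, 1.433, -0, 1.181, -0.178], TCP at [0.188, 0.596, 0.239] pointing down, gripper open.
Joint ranges: [-3.08, 3.08], [-0.75, 2.2], [0.22, 2.44], [-1.43, 4.57], [0, 2.65], [-2.85, 2.85]. Speed limits (rad/s): [2.79, 2.79, 3.14, 3.14, 3.14, 3.14].

## Interface

Orientations are given as a unit quaternion [x, y, z, w].
In Python, from station import readout, cams, sign_off gives the robot as it stands.
- The arm moves only by the tool send_rows, never from a script. Its argument "commands" is text: rows parted by semicolons, each of 5 numbers parted by spaces: the finger opening in mm, from 0 to 85.4, then the shift along the tool's x, y, z each as a share of 0.02 m, from -1 to 1, then the turn about the tool's z as a share of 4 degrees, from -1 to 1. In form: grip dx dy dz spin; .... A call has 1 to 20 rows; each row shifts and turns the commanded pose from where the row before left it, along the tool's axes as they then stand; what a row does not reach is not made up. A row lasts 1/12 s, in which the tool goes at most 41.7 mm and 7.16 degrees, less where a joint would pass 70% of its speed; a pose out of reach is approached as far as the arm can. A call with a number of a shift or a turn outside -1 to 1 is refused whole. A call with a gripper value outside its range is refused whole. The fingers move at their own pace and stop on an object; "grip_force" is the grip in N (left out, the last holds). Time passes only in rows, so rows that do not move let the fingers close. It gives the time, the measured TCP pose, the force, the opening and the grip force at its end, in the units of the state.
- readout.sense(): the state, without advancing time (a new reading comes with each control period).
- cams.snapshot(name): name is "scene" or "top"; returns a dict with "pixels" (480x640x3 uint8, red, green, blue), "intrinsics" (3x3 intrinsics, pixels), "eye" and "rotation" of the camera in the world. Camera axes: x right, y down, z forward; pixel columns grow to the right and rows downward; lengths in m; the calibration is good to about 2 mm. A picture is of the moment at which its call begins. There is no depth.
- sign_off(): hands the job in; it is judged then, once.
The state is a dict: "t": time; "q": joint angles; "qd": joint speeds; "tau": joint torques, N m; "tcp_pos": TCP position; "tool_rot": TCP orientation; "force": force on the tool from outside, world axes, zero at the start; "ft_torque": the same for the moment, N m; "finger_gap": opening from 0.0 (shut) to 1.0 (fully open); "gripper_force": force on a finger pad.
Only numpy, scipy, OpenCV 4.12 (cv2) and the standard library are available. Lean on these libraries where they do the work, as an engineer would, in place of code of your own. Each camera call takes 0.05 s, during which the arm holds its last target. There are 200 camera calls.

## Working session

There is one attempt and no reset: what is moved stays moved. The work goes in short steps, Python scripts to look and compute and a tool call to move; the robot and the scene stay as the last step left them, time stands still between calls to the robot, and variables do not carry over. Pictures are saved under pics/ and viewed, at most 10 in all, crops included, and the job is handed in when it is done.

Besides the shell and the picture viewer there is one more tool, called after "Emit:" by a JSON object that holds its "op" and its "data". send_rows: Moves the arm, as the interface text tells. Its arguments: {"type":"object","properties":{"commands":{"type":"string"},"grip_force":{"type":"number"}},"required":["commands"]}

```bash
mkdir -p pics; ls
cat > h.py <<'E'
import numpy as np, cv2
from station import readout, cams
def snap(n,f=None):
    s=cams.snapshot(n)
    if f: cv2.imwrite('pics/'+f,s['pixels'][:,:,::-1])
    return s
def ray(s,u,v):
    d=np.linalg.solve(np.array(s['intrinsics']),[u,v,1.]); d=np.array(s['rotation'])@d
    return np.array(s['eye']),d/np.linalg.norm(d)
def onz(s,u,v,z):
    e,d=ray(s,u,v); return e+d*(z-e[2])/d[2]
def tri(s1,p1,s2,p2):
    e1,d1=ray(s1,*p1); e2,d2=ray(s2,*p2)
    t=np.linalg.lstsq(np.c_[d1,-d2],e2-e1,rcond=None)[0]
    a=e1+d1*t[0]; b=e2+d2*t[1]; return (a+b)/2,np.linalg.norm(a-b)
E
python3 - <<'E'
from h import *
import pickle
S={n:snap(n,n+'0.png') for n in('top','scene')}
pickle.dump(S,open('s0.pkl','wb'))
for n in S: print(n,S[n]['eye'],np.round(S[n]['rotation'],3).tolist(),S[n]['intrinsics'])
print(readout.sense())
E
```

```text
pics
top [0.38858807 0.05061395 1.35664418] [-0.7, 0.711, -0.058, 0.049] [[473.18172656   0.         317.35691078]
 [  0.         473.18172656 232.08702734]
 [  0.           0.           1.        ]]
scene [1.98090406 0.50132364 1.12547949] [0.532, 0.716, -0.368, -0.261] [[601.88312717   0.         325.61986531]
 [  0.         601.88312717 242.05153829]
 [  0.           0.           1.        ]]
{'t': 0.1, 'q': array([ 1.08750748e+00,  5.28372754e-01,  1.43374428e+00, -2.42669457e-05,
        1.18139436e+00, -1.78507997e-01]), 'qd': array([ 0.00152414, -0.00391095, -0.00225352, -0.00031539, -0.0016153 ,
       -0.00069037]), 'tau': array([ 9.04005719e-05, -4.43311000e+01, -1.78588110e+01, -1.78382684e-04,
        3.90464542e-03,  2.05270403e-06]), 'tcp_pos': array([0.18724712, 0.59565128, 0.23844123]), 'tool_rot': array([ 1.51796652e-01,  9.88411279e-01, -9.10973416e-04, -3.01081469e-04]), 'force': array([-0.10003841,  0.72361628, -0.02745385]), 'ft_torque': array([-0.03049218,  0.01928134, -0.00501532]), 'gripper_force': 0.0, 'finger_gap': 1.0017107524349445}
```

View pics/top0.png

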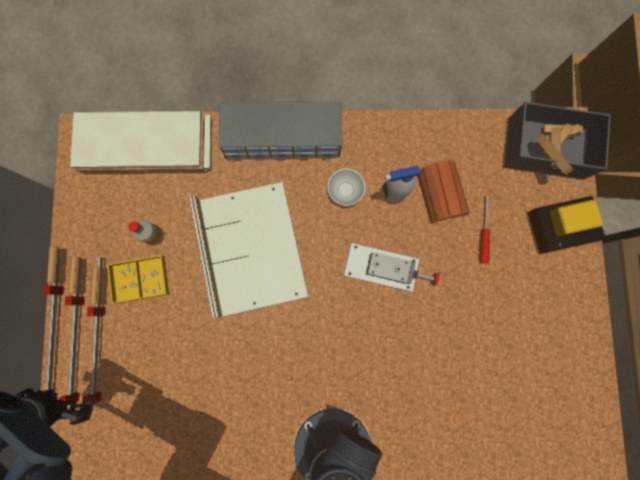

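View pics/scene0.png

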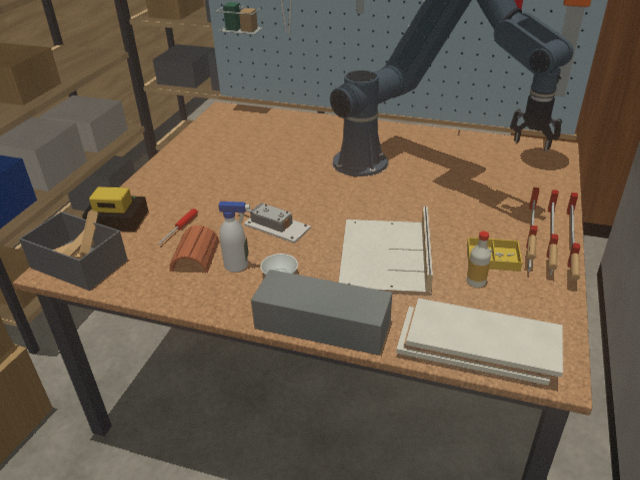

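The top view shows the white jig plate at about (347–417, 245–290), with the red knob at (436,279). The floor board is at (195–307, 185–317) with the rail on its left edge, and the pencil marks end near (205,228) and (211,263). The scene view shows the same things, with the marks at about (390–427, 250–271). Next I'll take contours and enlarge both views.

Run:
```python
from h import *
import pickle
S=pickle.load(open('s0.pkl','rb'))
def rois(n):
    return {'top':(190,175,450,325),'scene':(225,190,445,305)}[n]
out=[]
for n in S:
    im=S[n]['pixels']; x0,y0,x1,y1=rois(n)
    hsv=cv2.cvtColor(im,cv2.COLOR_RGB2HSV)
    m=((hsv[...,1]<70)&(hsv[...,2]>140)).astype(np.uint8)
    M=np.zeros_like(m);M[y0:y1,x0:x1]=m[y0:y1,x0:x1]
    for c in cv2.findContours(M,0,2)[0]:
        if cv2.contourArea(c)>150:
            r=cv2.minAreaRect(c); print(n,'white',cv2.contourArea(c),np.round(cv2.boxPoints(r),1).tolist(),np.round(r[2],1))
    red=(((hsv[...,0]<6)|(hsv[...,0]>174))&(hsv[...,1]>170)&(hsv[...,2]>90)).astype(np.uint8)
    R=np.zeros_like(m);R[y0:y1,x0:x1]=red[y0:y1,x0:x1]
    for c in cv2.findContours(R,0,2)[0]:
        if cv2.contourArea(c)>5: print(n,'red',cv2.contourArea(c),cv2.boundingRect(c))
    k=780/(x1-x0)
    cr=cv2.resize(im[y0:y1,x0:x1],None,fx=3,fy=3,interpolation=cv2.INTER_CUBIC)
    out.append(cr[:, :,::-1])
w=780
out=[cv2.copyMakeBorder(o,0,0,0,w-o.shape[1],0) for o in out]
cv2.imwrite('pics/crop_top.png',out[0]);cv2.imwrite('pics/crop_scene.png',out[1])
```

```text
top white 2110.5 [[342.79998779296875, 275.3999938964844], [350.5, 242.3000030517578], [419.70001220703125, 258.3999938964844], [412.0, 291.5]] 13.1
top white 493.5 [[189.10000610351562, 196.8000030517578], [194.39999389648438, 195.6999969482422], [217.6999969482422, 316.29998779296875], [212.39999389648438, 317.29998779296875]] 79.1
top white 10037.5 [[196.1999969482422, 200.1999969482422], [282.0, 181.10000610351562], [307.79998779296875, 296.8999938964844], [221.89999389648438, 316.0]] 77.5
top white 731.0 [[327.0, 175.0], [364.0, 175.0], [364.0, 205.0], [327.0, 205.0]] 90.0
top red 22.5 (434, 274, 5, 10)
scene white 549.0 [[260.0, 253.0], [297.0, 253.0], [297.0, 273.0], [260.0, 273.0]] 90.0
scene white 5408.5 [[337.70001220703125, 287.1000061035156], [341.1000061035156, 217.8000030517578], [428.3999938964844, 222.0], [425.0, 291.3999938964844]] 2.8
scene white 203.5 [[225.0, 239.0], [225.0, 219.0], [239.0, 219.0], [239.0, 239.0]] 0.0
scene white 435.5 [[243.60000610351562, 223.10000610351562], [250.39999389648438, 204.0], [310.29998779296875, 225.3000030517578], [303.3999938964844, 244.39999389648438]] 19.6
scene white 284.0 [[253.5, 212.5], [257.29998779296875, 201.10000610351562], [290.29998779296875, 212.10000610351562], [286.5, 223.5]] 18.4
```

View pics/crop_top.png

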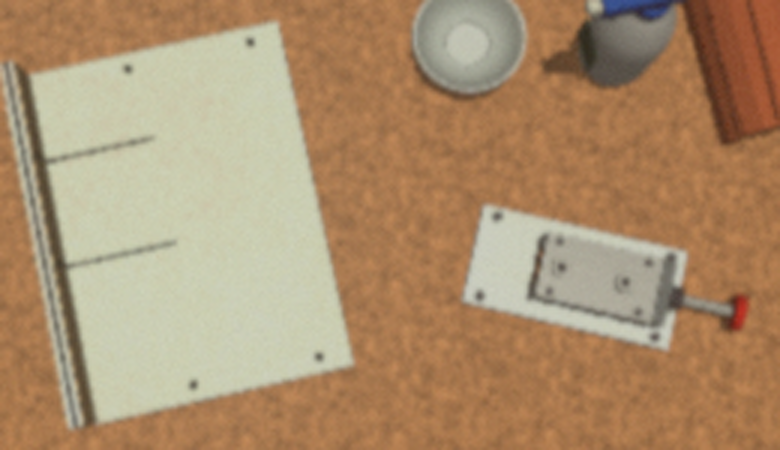

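View pics/crop_scene.png

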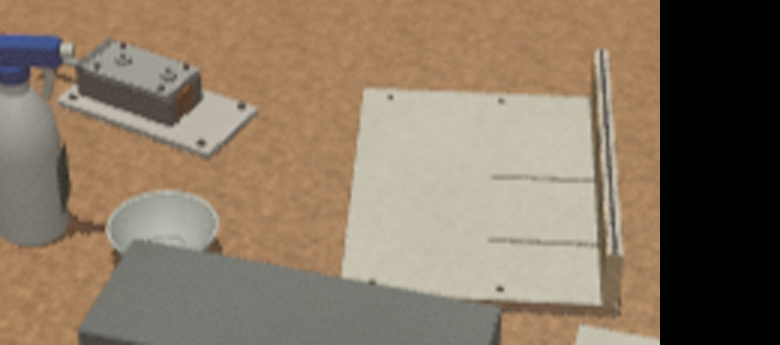

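The top crop shows the plate corners, the exit-end screws at crop (497,216) and (480,296), the bushes at (560,267) and (625,283), and the knob at (740,312). The marks run (155,137)→(45,161) and (176,242)→(65,267). The scene crop shows the same screws at (201,143) and (242,106), the bushes at (123,59) and (169,74), and the marks at y of about 178 and 242. The knob is hidden behind the spray bottle there.

Run:
```python
from h import *
import pickle
S=pickle.load(open('s0.pkl','rb'));T,C=S['top'],S['scene']
def ref(s,o,p,dark=True):
    u,v=(p[0]+.5)/3-.5+o[0],(p[1]+.5)/3-.5+o[1]
    if not dark: return u,v
    g=cv2.cvtColor(s['pixels'],cv2.COLOR_RGB2GRAY).astype(float); a,b=int(round(u)),int(round(v))
    w=g[b-2:b+3,a-2:a+3]; w=np.clip(np.median(w)-8-w,0,None)
    yy,xx=np.mgrid[b-2:b+3,a-2:a+3]; return (w*xx).sum()/w.sum(),(w*yy).sum()/w.sum()
ot,oc=(190,175),(225,190)
P={'jex+':((497,216),(201,143),1),'jex-':((480,296),(242,106),1),'bush1':((560,267),(169,74),0),'bush2':((625,283),(123,59),0),
'bs_lx_ly':((319,357),(390,97),1),'bs_lx_hy':((193,385),(501,101),1),'bs_hx_hy':((128,69),(500,289),1),'bs_hx_ly':((250,42),(372,283),1),
'm+far':((155,137),(488,240),0),'m+rail':((45,161),(600,244),0),'m-far':((176,242),(490,177),0),'m-rail':((65,267),(595,180),0)}
for k,(a,b,d) in P.items():
    a=ref(T,ot,a,d);b=ref(C,oc,b,d);x,e=tri(T,a,C,b); print(k,np.round(x*1e3,1),round(e*1e3,1),'| top on plane', np.round(onz(T,*a,0.010 if k[0]=='j' else .058 if k[:2]=='bu' else .016)*1e3,1))
for p in((485,206),(686,251),(668,350),(464,301)): print('plate',np.round(onz(T,*ref(T,ot,p,0),.01)*1e3,1))
hsv=cv2.cvtColor(T['pixels'],cv2.COLOR_RGB2HSV)
m=((hsv[...,0]<8)|(hsv[...,0]>172))&(hsv[...,1]>150);m[:265]=0;m[295:]=0;m[:,:428]=0;m[:,445:]=0
y,x=np.nonzero(m);print('knob px',x.min(),x.max(),y.min(),y.max(),x.mean(),y.mean(),np.round(onz(T,x.mean(),y.mean(),.026)*1e3,1))
for p in((8,62),(20,62),(78,430),(90,425)): print('railtop',np.round(onz(T,*ref(T,ot,p,0),.076)*1e3,1))
```

```text
Traceback (most recent call last):
  File "h.py", line 13, in tri
    e1,d1=ray(s1,*p1); e2,d2=ray(s2,*p2)
          ~~~^^^^^^^^
  File "h.py", line 8, in ray
    d=np.linalg.solve(np.array(s['intrinsics']),[u,v,1.]); d=np.array(s['rotation'])@d
                                                             ~~~~~~~~~~~~~~~~~~~~~~~^~
ValueError: matmul: Input operand 1 has a mismatch in its core dimension 0, with gufunc signature (n?,k),(k,m?)->(n?,m?) (size 3 is different from 4)
```

```bash
sed -i "s/d=np.array(s\['rotation'\])@d/d=Rotation.from_quat(s['rotation']).apply(d)/; 1a from scipy.spatial.transform import Rotation" h.py
python3 - <<'E'
from h import *
import pickle
S=pickle.load(open('s0.pkl','rb'));T,C=S['top'],S['scene']
def ref(s,o,p,dark=True):
    u,v=(p[0]+.5)/3-.5+o[0],(p[1]+.5)/3-.5+o[1]
    if not dark: return u,v
    g=cv2.cvtColor(s['pixels'],cv2.COLOR_RGB2GRAY).astype(float); a,b=int(round(u)),int(round(v))
    w=g[b-2:b+3,a-2:a+3]; w=np.clip(np.median(w)-8-w,0,None)
    yy,xx=np.mgrid[b-2:b+3,a-2:a+3]; return (w*xx).sum()/w.sum(),(w*yy).sum()/w.sum()
ot,oc=(190,175),(225,190)
P={'jex+':((497,216),(201,143),1),'jex-':((480,296),(242,106),1),'bush1':((560,267),(169,74),0),'bush2':((625,283),(123,59),0),
'bs_lx_ly':((319,357),(390,97),1),'bs_lx_hy':((193,385),(501,101),1),'bs_hx_hy':((128,69),(500,289),1),'bs_hx_ly':((250,42),(372,283),1),
'm+far':((155,137),(488,240),0),'m+rail':((45,161),(600,244),0),'m-far':((176,242),(490,177),0),'m-rail':((65,267),(595,180),0)}
for k,(a,b,d) in P.items():
    a=ref(T,ot,a,d);b=ref(C,oc,b,d);x,e=tri(T,a,C,b); print(k,np.round(x*1e3,1),round(e*1e3,1),'| top on plane', np.round(onz(T,*a,0.010 if k[0]=='j' else .058 if k[:2]=='bu' else .016)*1e3,1))
for p in((485,206),(686,251),(668,350),(464,301)): print('plate',np.round(onz(T,*ref(T,ot,p,0),.01)*1e3,1))
hsv=cv2.cvtColor(T['pixels'],cv2.COLOR_RGB2HSV)
m=((hsv[...,0]<8)|(hsv[...,0]>172))&(hsv[...,1]>150);m[:265]=0;m[295:]=0;m[:,:428]=0;m[:,445:]=0
y,x=np.nonzero(m);print('knob px',x.min(),x.max(),y.min(),y.max(),x.mean(),y.mean(),np.round(onz(T,x.mean(),y.mean(),.026)*1e3,1))
for p in((8,62),(20,62),(78,430),(90,425)): print('railtop',np.round(onz(T,*ref(T,ot,p,0),.076)*1e3,1))
print(Rotation.from_quat(readout.sense()['tool_rot']).as_matrix().round(3))
E
```

```text
jex+ [550.4 -77.   16.2] 1.2 | top on plane [551.  -77.1  10. ]
jex- [474.8 -58.   17.9] 0.9 | top on plane [475.2 -58.2  10. ]
bush1 [ 497.4 -129.9   59.2] 1.7 | top on plane [ 497.2 -129.2   58. ]
bush2 [ 481.9 -189.1   57.9] 1.5 | top on plane [ 481.6 -188.4   58. ]
bs_lx_ly [420.4  93.3  21. ] 1.2 | top on plane [420.4  94.1  16. ]
bs_lx_hy [396.4 210.2  22.2] 1.3 | top on plane [396.2 211.6  16. ]
bs_hx_hy [698.  274.7  19.6] 1.2 | top on plane [698.7 275.9  16. ]
bs_hx_ly [723.3 157.1  18. ] 1.2 | top on plane [723.6 157.8  16. ]
m+far [630.7 248.1  20. ] 0.4 | top on plane [631.3 248.8  16. ]
m+rail [608.6 352.7  21.2] 1.0 | top on plane [609.6 353.4  16. ]
m-far [529.8 227.6  19.3] 0.3 | top on plane [530.1 228.2  16. ]
m-rail [507.6 331.1  21. ] 0.8 | top on plane [508.  332.6  16. ]
plate [560.8 -66.1  10. ]
plate [ 514.7 -256.8   10. ]
plate [ 421.2 -235.2   10. ]
plate [470.4 -43.7  10. ]
knob px 433 438 273 284 435.93617021276594 278.93617021276594 [ 454.4 -299.9   26. ]
railtop [692.6 375.6  76. ]
railtop [692.4 364.6  76. ]
railtop [357.8 305.9  76. ]
railtop [362.  295.4  76. ]
[[-0.954  0.3   -0.001]
 [ 0.3    0.954 -0.002]
 [ 0.    -0.002 -1.   ]]
```

Working frames in mm, world axes:
- **Jig:** origin (489.3, −160.2), +y axis at angle 75.9°.
- **Knob:** outer face at jig y of about −149.
- **Marks:** origin (558.4, 342.5), rail direction at 11.9°.

I'll turn the tool so its x axis lies along jig y, with the fingers shut.

Emit:
{"op": "send_rows", "data": {"commands": "0 0 0 0 1;0 0 0 0 1;0 0 0 0 1;0 0 0 0 1;0 0 0 0 1;0 0 0 0 1;0 0 0 0 1;0 0 0 0 1;0 0 0 0 1;0 0 0 0 1;0 0 0 0 1;0 0 0 0 1;0 0 0 0 1;0 0 0 0 1;0 0 0 0 1;0 0 0 0 1;0 0 0 0 1;0 0 0 0 1;0 0 0 0 1;0 0 0 0 1", "grip_force": 30}}

```text
t: 1.77
tcp_pos: [0.1873, 0.5958, 0.2387]
tool_rot: [0.753, 0.658, -0.001, 0.0]
force: [0.1, -0.4, 0.6]
finger_gap: 0.0
gripper_force: 0.0
```

Emit:
{"op": "send_rows", "data": {"commands": "0 0 0 0 1;0 0 0 0 0.65;0 -1 1 0 0;0 -1 1 0 0;0 -1 1 0 0;0 -1 1 0 0;0 -1 1 0 0;0 -1 1 0 0;0 -1 1 0 0;0 -1 1 0 0;0 -1 1 0 0;0 -1 1 0 0;0 -1 1 0 0;0 -1 1 0 0;0 -1 1 0 0;0 -1 1 0 0;0 -1 1 0 0;0 -1 1 0 0;0 -1 1 0 0;0 -1 1 0 0"}}

```text
t: 3.43
tcp_pos: [0.4495, 0.1581, 0.2391]
tool_rot: [0.788, 0.615, -0.0, -0.0]
force: [0.3, -0.9, -0.4]
finger_gap: 0.0
gripper_force: 0.0
```

Emit:
{"op": "send_rows", "data": {"commands": "0 -1 1 0 0;0 -1 1 0 0;0 -1 1 0 0;0 -1 1 0 0;0 -1 1 0 0;0 -1 0.9 0 0;0 -1 0 0 0;0 -1 0 0 0;0 -1 0 0 0;0 -1 0 0 0;0 -1 0 0 0;0 -1 0 0 0;0 -1 0 0 0;0 -1 0 0 0;0 -1 0 0 0;0 -1 0 0 0;0 -1 0 0 0;0 -1 0 0 0;0 -1 0 0 0;0 -1 0 0 0"}}

```text
t: 5.1
tcp_pos: [0.4659, -0.2579, 0.239]
tool_rot: [0.788, 0.615, -0.0, -0.0]
force: [-0.7, -0.1, 0.1]
finger_gap: 0.0
gripper_force: 0.0
```

Emit:
{"op": "send_rows", "data": {"commands": "0 -1 0 0 0;0 -1 0 0 0;0 -1 0 0 0;0 -1 0 0 0;0 0 0 1 0;0 0 0 1 0;0 0 0 1 0;0 0 0 1 0;0 0 0 1 0;0 0 0 0 0;0 0 0 0 0"}}

```text
t: 6.02
tcp_pos: [0.4464, -0.3341, 0.1383]
tool_rot: [0.788, 0.615, -0.0, -0.002]
force: [-0.9, -0.5, 0.1]
finger_gap: 0.001
gripper_force: 0.0
```

```bash
cat >> h.py <<'E'
def J(p): # world mm -> jig
    a=np.radians(75.9);d=np.array(p)[:2]-[489.3,-160.2];return np.array([d@[np.sin(a),-np.cos(a)],d@[np.cos(a),np.sin(a)]])
def Mk(p):
    a=np.radians(11.9);d=np.array(p)[:2]-[558.4,342.5];return np.array([d@[np.cos(a),np.sin(a)],d@[-np.sin(a),np.cos(a)]])
def st():
    s=readout.sense();p=s['tcp_pos']*1e3;R=Rotation.from_quat(s['tool_rot']).as_matrix()
    print('t',round(s['t'],2),'tcp',p.round(1),'xang',np.degrees(np.arctan2(R[1,0],R[0,0])).round(2),'tilt',R[:2,2].round(3),'jig',J(p).round(1),'mk',Mk(p).round(1),'F',s['force'].round(2),'gap',round(s['finger_gap'],3),'gf',s['gripper_force'],'q',s['q'].round(2))
E
python3 - <<'E'
from h import *
st(); s=snap('top'); cv2.imwrite('pics/a.png',cv2.resize(s['pixels'][220:330,330:500],None,fx=4,fy=4,interpolation=cv2.INTER_CUBIC)[...,::-1])
s=snap('scene'); cv2.imwrite('pics/a2.png',cv2.resize(s['pixels'][150:280,180:340],None,fx=4,fy=4,interpolation=cv2.INTER_CUBIC)[...,::-1])
E
```

```text
t 6.02 tcp [ 446.4 -334.1  138.3] xang 75.93 tilt [-0.002  0.003] jig [   0.8 -179.1] mk [-249.1 -639. ] F [-0.91 -0.54  0.15] gap 0.001 gf 0.0 q [-0.84  0.58  1.69  0.    0.87 -0.6 ]
```

Emit:
{"op": "send_rows", "data": {"commands": "0 0 0 1 0;0 0 0 1 0;0 0 0 1 0;0 0 0 1 0;0 0 0 1 0;0 0 0 0.7 0;0 0 0 0 0;0 0.3 0 0 0;0 0.3 0 0 0;0 0 0 0 0"}}

```text
t: 6.95
tcp_pos: [0.4507, -0.3223, 0.0268]
tool_rot: [0.788, 0.616, 0.0, 0.001]
force: [-0.5, -0.6, 0.9]
finger_gap: 0.005
gripper_force: 0.0
```

Run:
```python
from h import *
st(); s=snap('top'); a=cv2.resize(s['pixels'][230:310,340:480],None,fx=5,fy=5,interpolation=cv2.INTER_CUBIC)[...,::-1]; cv2.imwrite('pics/b.png',a)
```

```text
t 6.95 tcp [ 450.7 -322.3   26.8] xang 76.0 tilt [ 0.001 -0.001] jig [   2.  -166.6] mk [-242.5 -628.3] F [-0.54 -0.55  0.91] gap 0.005 gf 0.0 q [-0.82  0.76  1.75  0.    0.62 -0.58]
```

View pics/b.png

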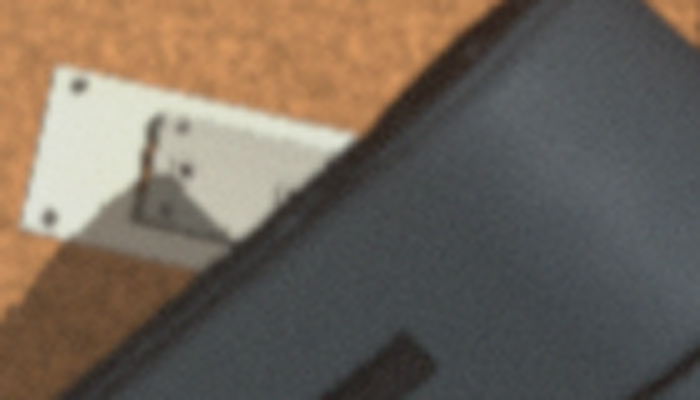

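The top view is blocked by the forearm: only the plate's exit end shows, with the screws near crop (78,85) and (48,217). I'll go by force feel instead.

Emit:
{"op": "send_rows", "data": {"commands": "0 0.2 -0.08 0 0;0 0.2 0 0 0;0 0.2 0 0 0;0 0.2 0 0 0;0 0.2 0 0 0;0 0 0 0 0;0 0 0 0 0"}}

```text
t: 7.58
tcp_pos: [0.4537, -0.3039, 0.0257]
tool_rot: [0.788, 0.615, -0.0, 0.001]
force: [-2.3, -4.0, 3.1]
finger_gap: 0.003
gripper_force: 2.1
```

Emit:
{"op": "send_rows", "data": {"commands": "0 0.3 0 0 0;0 0.3 0 0 0;0 0.3 0 0 0;0 0.3 0 0 0;0 0 0 0 0;0 0 0 0 0"}}

```text
t: 8.08
tcp_pos: [0.4596, -0.2813, 0.0256]
tool_rot: [0.788, 0.616, -0.0, 0.001]
force: [-3.3, -6.4, 3.1]
finger_gap: -0.0
gripper_force: 3.5
```

Emit:
{"op": "send_rows", "data": {"commands": "0 0.2 0 0 0;0 0.2 0 0 0;0 0 0 0 0;0 0 0 0 0"}}

```text
t: 8.42
tcp_pos: [0.4615, -0.274, 0.0256]
tool_rot: [0.788, 0.615, -0.0, 0.001]
force: [-3.3, -6.5, 2.9]
finger_gap: 0.002
gripper_force: 3.9
```

Emit:
{"op": "send_rows", "data": {"commands": "0 0.15 0 0 0;0 0 0 0 0;0 0 0 0 0"}}

```text
t: 8.67
tcp_pos: [0.4622, -0.2714, 0.0256]
tool_rot: [0.788, 0.615, -0.0, 0.002]
force: [-5.1, -8.0, 2.2]
finger_gap: -0.0
gripper_force: 4.2
```

Emit:
{"op": "send_rows", "data": {"commands": "0 0.15 0 0 0;0 0 0 0 0;0 0 0 0 0"}}

```text
t: 8.92
tcp_pos: [0.4624, -0.2713, 0.0257]
tool_rot: [0.788, 0.616, -0.002, 0.003]
force: [-9.6, -16.8, 1.2]
finger_gap: 0.001
gripper_force: 9.4
```

```bash
python3 -c "
from h import *
st()"
```

```text
t 8.92 tcp [ 462.4 -271.3   25.7] xang 76.08 tilt [ 0.001 -0.007] jig [   0.9 -114.3] mk [-220.6 -580.8] F [ -9.6  -16.77   1.2 ] gap 0.001 gf 9.355308562517166 q [-0.74  0.75  1.8  -0.01  0.58 -0.49]
```

The ejector is home: there is a hard stop at about −114 mm, and arm stiffness is about 3 N/mm. Now I'll back off and rise, then go over the exit with the gripper open.

Emit:
{"op": "send_rows", "data": {"commands": "0 -0.6 0 0 0;0 -1 0 0 0;0 -1 0 0 0;0 -1 0 0 0;0 0 0 -1 0;0 0 0 -1 0;0 0 0 -1 0;0 0 0 -1 0;0 0 0 -1 0;0 0 0 -1 0;0 0 0 -1 0;0 0 0 0 0;0 0 0 0 0"}}

```text
t: 10.0
tcp_pos: [0.4454, -0.3358, 0.1658]
tool_rot: [0.788, 0.615, 0.0, 0.0]
force: [0.9, 0.6, -1.1]
finger_gap: -0.002
gripper_force: 0.0
```

Run:
```python
from h import *
st(); s=snap('scene'); a=cv2.resize(s['pixels'][180:290,200:340],None,fx=5,fy=5,interpolation=cv2.INTER_CUBIC)[...,::-1]; cv2.imwrite('pics/c.png',a)
```

```text
t 10.0 tcp [ 445.4 -335.8  165.8] xang 75.93 tilt [0.001 0.   ] jig [   0.2 -181. ] mk [-250.4 -640.4] F [ 0.91  0.57 -1.1 ] gap -0.002 gf 0.0 q [-0.85  0.54  1.67  0.    0.93 -0.6 ]
```

View pics/c.png

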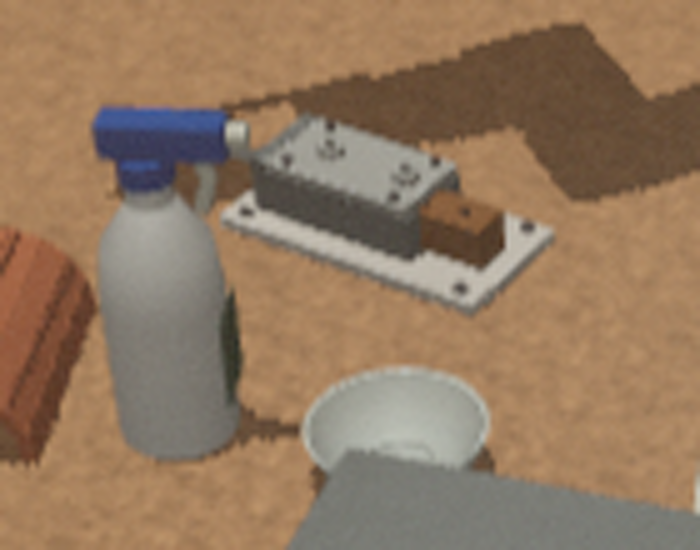

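The block's end now sticks out of the channel, with its end face at crop (505,240) and one hole visible at (465,211). Moving over it.

Emit:
{"op": "send_rows", "data": {"commands": "70 1 0 0 0;70 1 0 0 0;70 1 0 0 0;70 1 0 0 0;70 1 0 0 0;70 1 0 0 0;70 1 0 0 0;70 1 0 0 0;70 1 0 0 0;70 1 0 0 0;70 1 0 0 0;70 1 0 0 0;70 0.85 0 0 0;70 0 0 1 0;70 0 0 1 0;70 0 0 1 0;70 0 0 0 0;70 0 0 0 0", "grip_force": 30}}

```text
t: 11.55
tcp_pos: [0.5057, -0.0862, 0.1034]
tool_rot: [0.788, 0.615, -0.001, -0.003]
force: [0.4, -0.1, 0.8]
finger_gap: 0.818
gripper_force: 0.0
```

Run:
```python
from h import *
st(); s=snap('scene'); a=cv2.resize(s['pixels'][160:270,220:360],None,fx=5,fy=5,interpolation=cv2.INTER_CUBIC)[...,::-1]; cv2.imwrite('pics/d.png',a)
```

```text
t 11.55 tcp [505.7 -86.2 103.4] xang 75.93 tilt [-0.005  0.002] jig [-2.1 75.8] mk [-139.9 -408.6] F [ 0.39 -0.15  0.77] gap 0.818 gf 0.0 q [-0.39  0.59  1.83  0.    0.73 -0.14]
```

View pics/d.png

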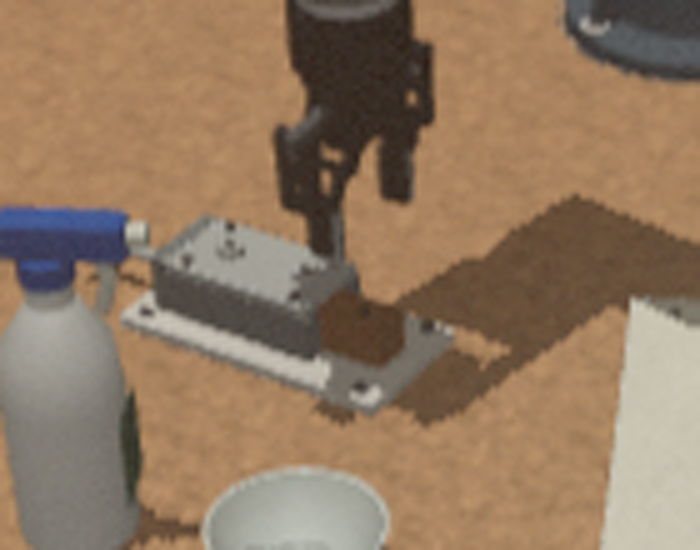

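The open fingers straddle the block's protruding end, with the finger tip near crop (330,255), just beyond the bush plate. Descending and closing.

Emit:
{"op": "send_rows", "data": {"commands": "70 0 0.1 1 0;70 0 0 1 0;70 0 0 1 0;70 0 0 0.6 0;70 0 0 0.4 0;70 0 0 0 0;70 0 0 0 0"}}

```text
t: 12.18
tcp_pos: [0.5098, -0.0878, 0.0258]
tool_rot: [0.788, 0.615, 0.0, 0.0]
force: [0.5, -0.3, -0.7]
finger_gap: 0.819
gripper_force: 0.0
```

```bash
python3 -c "
from h import *
st()"
```

```text
t 12.18 tcp [509.8 -87.8  25.8] xang 75.92 tilt [ 0.001 -0.   ] jig [ 2.3 75.3] mk [-136.2 -411. ] F [ 0.47 -0.34 -0.75] gap 0.819 gf 0.0 q [-0.39  0.74  1.85  0.    0.55 -0.14]
```

Emit:
{"op": "send_rows", "data": {"commands": "70 0 -0.1 0.2 0;70 0 0 0 0;20 0 0 0 0;20 0 0 0 0;20 0 0 0 0;20 0 0 0 0;20 0 0 0 0;20 0 0 0 0;20 0 0 0 0;20 0 0 0 0"}}

```text
t: 13.02
tcp_pos: [0.5077, -0.0871, 0.0218]
tool_rot: [0.788, 0.615, 0.0, 0.0]
force: [0.1, -0.4, 5.5]
finger_gap: 0.344
gripper_force: 30.7
```

```bash
python3 -c "
from h import *
st()"
```

```text
t 13.02 tcp [507.7 -87.1  21.8] xang 75.93 tilt [ 0.001 -0.   ] jig [ 0.1 75.4] mk [-138.2 -410. ] F [ 0.12 -0.45  5.5 ] gap 0.344 gf 30.72923183441162 q [-0.39  0.75  1.86  0.    0.54 -0.14]
```

Emit:
{"op": "send_rows", "data": {"commands": "20 0 0 -0.08 0;20 0.3 0 0 0;20 0.4 0 0 0;20 0.4 0 0 0;20 0.4 0 0 0;20 0.4 0 0 0;20 0.4 0 0 0;20 0.4 0 0 0;20 0.4 0 0 0;20 0.4 0 0 0;20 0.4 0 0 0;20 0 0 0 0"}}

```text
t: 14.02
tcp_pos: [0.5267, -0.0099, 0.0229]
tool_rot: [0.788, 0.616, 0.0, 0.0]
force: [-0.7, -0.4, -1.3]
finger_gap: 0.345
gripper_force: 30.1
```

```bash
python3 -c "
from h import *
st(); s=snap('scene'); a=cv2.resize(s['pixels'][160:280,240:380],None,fx=5,fy=5,interpolation=cv2.INTER_CUBIC)[...,::-1]; cv2.imwrite('pics/e.png',a)"
```

```text
t 14.02 tcp [526.7  -9.9  22.9] xang 76.03 tilt [0. 0.] jig [ -0.3 154.9] mk [-103.7 -338.3] F [-0.72 -0.4  -1.31] gap 0.345 gf 30.063904523849487 q [-0.23  0.75  1.82  0.    0.56  0.01]
```

View pics/e.png

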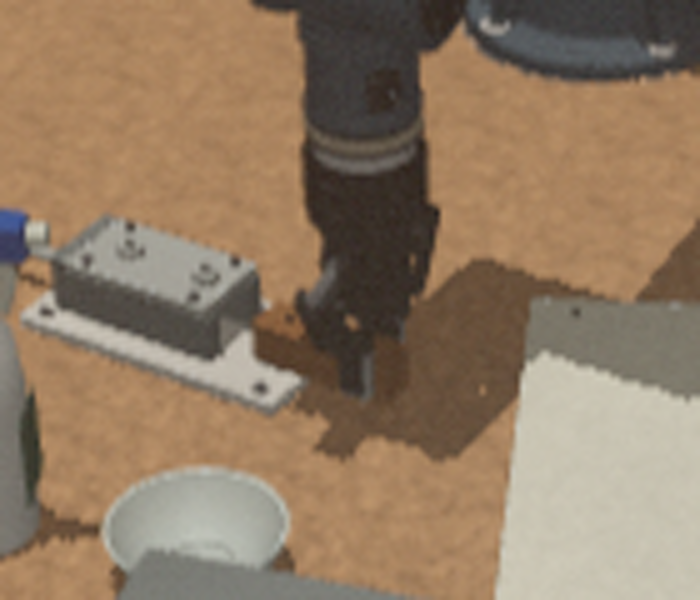

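The block is fully clear of the channel and level in the fingers, with the rear end at crop (255,330). Lifting and carrying it to the board.

Emit:
{"op": "send_rows", "data": {"commands": "20 0 0 -0.5 0;20 0 0 -1 0;20 0 0 -1 0;20 0 0 -1 0;20 0 0 -0.5 0;20 1 0 0 0;20 1 0 0 0;20 1 0 0 0;20 1 0 0 0;20 1 0 0 0;20 1 0 0 0;20 1 0 0 0;20 1 0 0 0;20 1 0 0 0;20 1 0 0 0;20 1 0 0 0;20 1 0 0 0;20 1 0 0 0;20 1 0 0 0;20 1 0.08 0 0"}}

```text
t: 15.73
tcp_pos: [0.6004, 0.2797, 0.1029]
tool_rot: [0.788, 0.615, -0.001, -0.0]
force: [-0.1, -0.1, -1.4]
finger_gap: 0.346
gripper_force: 30.1
```

Emit:
{"op": "send_rows", "data": {"commands": "20 0.2 0 0 1;20 0 0 0 1;20 0 0 0 1;20 0 0 0 1;20 0 0 0 1;20 0 0 0 1;20 0 0 0 1;20 0 0 0 1;20 0 0 0 1;20 0 0 0 1;20 0 0 0 1;20 0 0 0 1;20 0 0 0 1;20 0 0 0 1;20 0 0 0 1;20 0 0 0 1;20 0 0 0 0;20 0 0 0 0"}}

```text
t: 17.23
tcp_pos: [0.6018, 0.2826, 0.1029]
tool_rot: [0.995, 0.105, -0.0, 0.0]
force: [0.3, 0.1, -0.0]
finger_gap: 0.344
gripper_force: 30.0
```

```bash
python3 -c "
from h import *
st(); s=snap('scene'); a=cv2.resize(s['pixels'][130:310,300:460],None,fx=3.3,fy=3.3,interpolation=cv2.INTER_CUBIC)[...,::-1]
s=snap('top'); b=cv2.resize(s['pixels'][175:335,190:310],None,fx=3.3,fy=3.7125,interpolation=cv2.INTER_CUBIC)[...,::-1]; print(a.shape,b.shape);cv2.imwrite('pics/f.png',a);cv2.imwrite('pics/f2.png',b)"
```

```text
t 17.23 tcp [601.8 282.6 102.9] xang 12.01 tilt [-0. -0.] jig [  1.2 456.9] mk [ 30.1 -67.5] F [ 0.31  0.12 -0.04] gap 0.344 gf 29.97858077287674 q [ 0.27  0.74  1.43 -0.    0.97  1.63]
(594, 528, 3) (594, 396, 3)
```

Emit:
{"op": "send_rows", "data": {"commands": "20 0 0 1 0;20 0 0 1 0;20 0 0 1 0;20 0 0 0.4 0;20 0 0 0.1 0;20 0 0 0 0;20 0 0 0 0"}}

```text
t: 17.92
tcp_pos: [0.6026, 0.2833, 0.0338]
tool_rot: [0.995, 0.104, 0.001, -0.0]
force: [0.3, -0.5, 0.2]
finger_gap: 0.352
gripper_force: 30.0
```

Emit:
{"op": "send_rows", "data": {"commands": "20 0 0 0.1 0;20 0 0 0.05 0;20 0 0 0 0;20 0 0 0 0"}}

```text
t: 18.25
tcp_pos: [0.6021, 0.2832, 0.0304]
tool_rot: [0.995, 0.104, 0.0, -0.0]
force: [-0.1, -0.3, -0.9]
finger_gap: 0.346
gripper_force: 30.0
```

Emit:
{"op": "send_rows", "data": {"commands": "20 0 0 0.08 0;20 0 0 0 0;20 0 0 0 0"}}

```text
t: 18.5
tcp_pos: [0.6017, 0.2831, 0.0282]
tool_rot: [0.995, 0.104, -0.0, 0.0]
force: [0.7, 0.4, -0.2]
finger_gap: 0.342
gripper_force: 30.0
```

Emit:
{"op": "send_rows", "data": {"commands": "20 0 0 0.06 0;20 0 0 0 0;20 0 0 0 0"}}

```text
t: 18.75
tcp_pos: [0.602, 0.2831, 0.0278]
tool_rot: [0.995, 0.104, 0.0, -0.0]
force: [-0.3, -1.7, 5.9]
finger_gap: 0.343
gripper_force: 30.6
```

The block touches the board at 28 mm. Releasing gently and rising.

Emit:
{"op": "send_rows", "data": {"commands": "48 0 0 0 0;48 0 0 0 0;48 0 0 0 0;48 0 0 0 0;48 0 0 -0.5 0;48 0 0 -1 0;48 0 0 -1 0;48 0 0 -1 0;48 0 0 -1 0;48 0 -1 -1 0;48 0 -1 -1 0;48 0 -1 0 0;48 0 -1 0 0;48 0 -1 0 0;48 0 -1 0 0;48 0 -1 0 0;48 0 0 0 0"}}

```text
t: 20.17
tcp_pos: [0.5716, 0.424, 0.1579]
tool_rot: [0.994, 0.106, 0.001, -0.001]
force: [-0.7, 0.7, -0.6]
finger_gap: 0.562
gripper_force: 0.0
```

```bash
python3 -c "
from h import *
st()"
```

```text
t 20.17 tcp [571.6 424.  157.9] xang 12.13 tilt [0.001 0.003] jig [-62.5 586.6] mk [29.7 77. ] F [-0.71  0.7  -0.55] gap 0.562 gf 0.0 q [0.48 0.73 1.26 0.   1.14 1.84]
```

I went toward the rail side by mistake, high above it and clear. Moving back behind the block and turning the fingers so that they line up along it.

Emit:
{"op": "send_rows", "data": {"commands": "50 0 1 0 0;50 0 1 0 0;50 0 1 0 0;50 0 1 0 0;50 0 1 0 0;50 0 1 0 0;50 0 1 0 0;50 0 1 0 0;50 0 1 0 0;50 0 1 0 0;50 0 1 0 0;50 -1 0 0 0;50 -0.5 0 0 0;50 0 0 0 -1;50 0 0 0 -1;50 0 0 0 -1;50 0 0 0 -1;50 0 0 0 -1;50 0 0 0 -1;50 0 0 0 -1"}}

```text
t: 21.83
tcp_pos: [0.589, 0.1979, 0.1577]
tool_rot: [0.939, 0.343, 0.0, 0.0]
force: [0.7, -0.3, -0.2]
finger_gap: 0.582
gripper_force: 0.0
```

Emit:
{"op": "send_rows", "data": {"commands": "50 0 0 0 -1;50 0 0 0 -1;50 0 0 0 -1;50 0 0 0 -1;50 0 0 0 -1;50 0 0 0 -1;50 0 0 0 -1;50 0 0 0 -1;50 0 0 0 -1;50 0 0 0 -1;50 0 0 0 -1;50 0 0 0 -1;50 0 0 0 -1;50 0 0 0 -1;50 0 0 0 -1;50 0 0 0 -0.45;50 0 0 0 0"}}

```text
t: 23.25
tcp_pos: [0.5891, 0.198, 0.1576]
tool_rot: [0.631, 0.776, 0.0, 0.0]
force: [0.7, 0.0, 0.0]
finger_gap: 0.588
gripper_force: 0.0
```

Run:
```python
from h import *
st(); s=snap('scene')
x0,y0=320,205
im=s['pixels']; hsv=cv2.cvtColor(im,cv2.COLOR_RGB2HSV)
m=((hsv[...,1]>75)&(hsv[...,0]<25)).astype(np.uint8); M=np.zeros_like(m); M[225:283,345:420]=m[225:283,345:420]
for c in cv2.findContours(M,0,2)[0]:
    if cv2.contourArea(c)>40:
        print(cv2.contourArea(c),cv2.boundingRect(c)); print(cv2.approxPolyDP(c,2,True)[:,0].tolist())
cv2.imwrite('pics/g.png',cv2.resize(im[y0:305,x0:450],None,fx=6,fy=6,interpolation=cv2.INTER_CUBIC)[...,::-1])
```

```text
t 23.25 tcp [589.1 198.  157.6] xang 101.74 tilt [ 0. -0.] jig [  9.5 371.7] mk [   0.2 -147.7] F [0.71 0.03 0.01] gap 0.588 gf 0.0 q [ 0.14  0.62  1.52 -0.    1.   -0.06]
243.5 (396, 242, 11, 28)
[[397, 242], [396, 268], [405, 269], [406, 242]]
```

View pics/g.png

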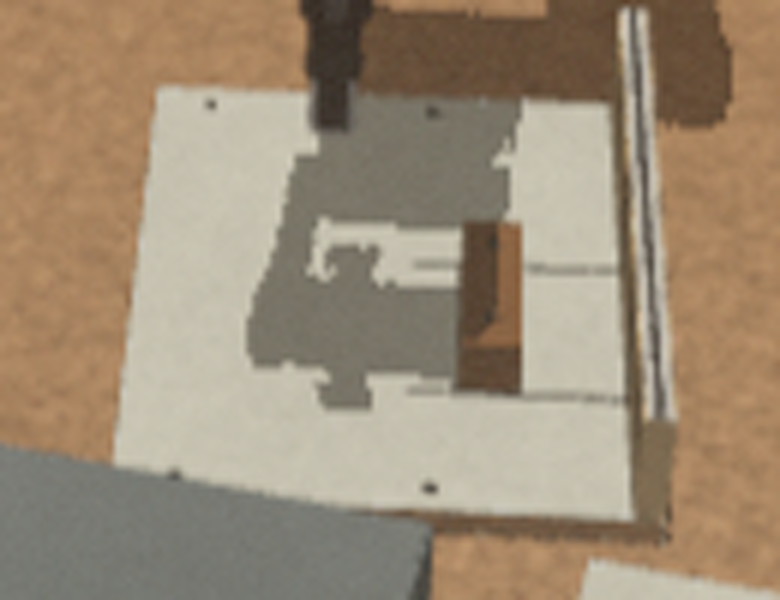

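The block lies flat, holes up. Its near end bottom edge is at crop (457–521, 388–393), right by the +x mark line (525,393); its far top edge is at (463–522, 222). I'll measure it relative to the marks in this same view.

Run:
```python
from h import *
s=snap('scene')
f=lambda p,z:Mk(onz(s,(p[0]+.5)/6-.5+320,(p[1]+.5)/6-.5+205,z)*1e3).round(1)
for n,p,z in [('end bot L',(457,388),.016),('end bot R',(521,393),.016),('far top L',(463,222),.046),('far top R',(522,224),.046),('near top L',(459,345),.046),('near top R',(521,347),.046),('m+',(527,396),.016),('m+ rail',(626,401),.016),('m+ far',(410,389),.016),('m-',(527,267),.016),('m- rail',(620,270),.016)]: print(n,f(p,z))
```

```text
end bot L [ 42.6 -82.9]
end bot R [ 44.2 -52. ]
far top L [-53.6 -81.6]
far top R [-53.9 -52.1]
near top L [ 46.9 -83.5]
near top R [ 46.3 -53.9]
m+ [ 46.3 -49.1]
m+ rail [46.7 -1.5]
m+ far [  45.  -105.7]
m- [-58.1 -47.6]
m- rail [-58.9  -0.7]
```

Run:
```python
from h import *
s=snap('scene'); g=cv2.GaussianBlur(cv2.cvtColor(s['pixels'],cv2.COLOR_RGB2GRAY).astype(float),(3,3),0)
def half(c,r0,r1):   # row of mid-level crossing between the two ends
    p=g[r0:r1+1,c]; L=(p[0]+p[-1])/2; k=np.nonzero((p[:-1]-L)*(p[1:]-L)<=0)[0][0]
    return r0+k+(p[k]-L)/(p[k]-p[k+1])
def dark(c,r0,r1):
    p=g[r0:r1+1,c]; w=np.clip(np.median(p)-2-p,0,None); return (w*np.arange(r0,r1+1)).sum()/max(w.sum(),1e-6)
cs=range(398,405)
nb=np.array([(c,half(c,267,273)) for c in cs]); fe=np.array([(c,half(c,238,245)) for c in cs])
mp=np.array([(c,dark(c,267,274)) for c in range(409,420)]); mm=np.array([(c,dark(c,246,253)) for c in range(410,420)])
mm2=np.array([(c,dark(c,246,253)) for c in range(390,395)])
for n,a,z in(('near bottom',nb,.016),('far top',fe,.046),('m+',mp,.016),('m-',mm,.016),('m- left',mm2,.016)):
    print(n,a[:,1].round(1),'x',np.round(np.median([Mk(onz(s,u,v,z)*1e3)[0] for u,v in a]),2))
print('nearcol',g[262:276,401].round(),'\nfarcol',g[236:248,401].round())
```

```text
near bottom [270.2 270.2 270.2 270.4 270.5 270.6 270.7] x 46.85
far top [241.2 241.4 241.4 241.6 241.7 242.2 242.3] x -54.61
m+ [270.6 270.5 270.5 270.5 270.6 270.6 270.6 270.7 270.9 270.9 270.9] x 45.14
m- [249.3 249.5 249.6 249.6 249.6 249.6 249.6 249.7 249.7 249.7] x -57.2
m- left [252.  252.  251.9 252.  252. ] x -40.36
nearcol [ 94.  80.  75.  76.  76.  76.  77.  86. 116. 159. 185. 191. 191. 191.] 
farcol [118. 117. 117. 117. 114. 101.  83.  72.  67.  64.  68.  71.]
```

Relative to the marks the block sits about +2 mm along the rail. I'll push it forward with both fingers and a slight −x drift to centre it. First, descend behind it.

Emit:
{"op": "send_rows", "data": {"commands": "50 0 0 1 -0.04;50 0 0 1 0;50 0 0 1 0;50 0 0 1 0;50 0 0 1 0;50 0 0 1 0;50 0 0 0.5 0;50 0 0 0 0;50 0.5 0 0 0;50 0.5 0 0 0;50 0.5 0 0 0;50 0.5 0 0 0;50 0.2 0 0 0;50 0 0 0 0;50 0 0 0 0"}}

```text
t: 24.65
tcp_pos: [0.5799, 0.2424, 0.0275]
tool_rot: [0.629, 0.777, 0.0, 0.0]
force: [0.2, 0.1, 0.6]
finger_gap: 0.583
gripper_force: 0.0
```

```bash
python3 -c "
from h import *
st()"
```

```text
t 24.65 tcp [579.9 242.4  27.5] xang 101.97 tilt [ 0.001 -0.   ] jig [-10.2 412.5] mk [   0.4 -102.4] F [0.15 0.09 0.58] gap 0.583 gf 0.0 q [ 0.22  0.82  1.56 -0.    0.77  0.01]
```

Emit:
{"op": "send_rows", "data": {"commands": "50 0.2 0 0 0;50 0.2 0 0 0;50 0.2 0 0 0;50 0.2 -0.012 0 0;50 0.2 -0.012 0 0;50 0.2 -0.012 0 0;50 0.2 -0.012 0 0;50 0.2 -0.012 0 0;50 0.2 -0.012 0 0;50 0.2 -0.012 0 0;50 0.2 -0.012 0 0;50 0.1 -0.012 0 0;50 0 0 0 0;50 0 0 0 0"}}

```text
t: 25.82
tcp_pos: [0.5683, 0.2864, 0.0271]
tool_rot: [0.63, 0.777, -0.0, -0.0]
force: [-0.4, -0.0, -0.0]
finger_gap: 0.584
gripper_force: 0.0
```

Run:
```python
from h import *
st()
s=snap('scene'); im=s['pixels'];g=cv2.GaussianBlur(cv2.cvtColor(im,cv2.COLOR_RGB2GRAY).astype(float),(3,3),0)
hsv=cv2.cvtColor(im,cv2.COLOR_RGB2HSV); m=((hsv[...,1]>75)&(hsv[...,0]<25)).astype(np.uint8); M=np.zeros_like(m); M[238:275,385:421]=m[238:275,385:421]
for c in cv2.findContours(M,0,2)[0]:
    if cv2.contourArea(c)>40: print(cv2.boundingRect(c),cv2.approxPolyDP(c,1.5,True)[:,0].tolist())
cv2.imwrite('pics/h.png',cv2.resize(im[215:295,350:440],None,fx=8,fy=7,interpolation=cv2.INTER_CUBIC)[...,::-1])
for c in (405,408,411,414,417): print(c,g[238:254,c].round().astype(int),'|',g[262:276,c].round().astype(int))
```

```text
t 25.82 tcp [568.3 286.4  27.1] xang 101.91 tilt [-0. -0.] jig [-32.2 452.4] mk [ -1.9 -56.9] F [-0.41 -0.02 -0.  ] gap 0.584 gf 0.0 q [0.29 0.82 1.54 0.   0.78 0.08]
(409, 242, 11, 29) [[418, 242], [412, 242], [409, 269], [415, 270], [419, 268]]
405 [70 70 71 74 78 78 72 64 62 63 61 59 58 56 56 58] | [ 61  72  92 110 116 119 119 113 104 105 113 129 158 185]
408 [83 84 84 87 93 94 83 70 64 62 60 58 57 58 59 58] | [ 84  87  94 101 106 109 110 107 100 101 111 128 158 186]
411 [55 57 61 65 67 67 64 59 58 60 64 66 67 67 66 68] | [ 88  78  75  75  76  77  82  91 107 134 154 165 181 193]
414 [112 115 116 114 111 103  87  69  66  69  72  72  72  72  72  73] | [ 95  80  74  75  75  76  79  83 100 145 183 193 193 193]
417 [117 117 117 116 112 106  93  78  71  70  70  70  70  70  71  71] | [ 95  80  74  75  76  78  79  87 110 146 176 189 192 193]
```

View pics/h.png

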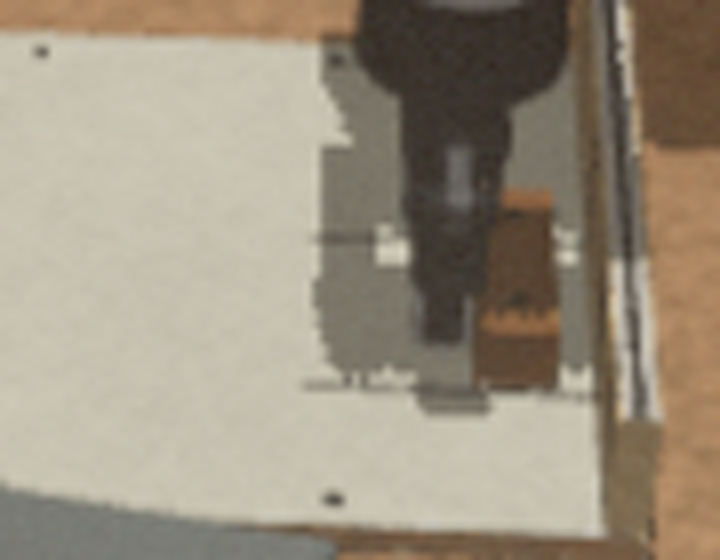

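The fingers are behind the block, which stands parallel to the rail with a gap of about 10 mm. Its near bottom edge is at crop y of about 388, just inside the +x mark (about 393). I'll check the centring with colour saturation, which shadows and pencil lines don't affect.

Run:
```python
from h import *
s=snap('scene'); im=cv2.GaussianBlur(s['pixels'],(3,3),0).astype(float)
S=(im.max(2)-im.min(2))/im.max(2)
def half(c,r0,r1):
    p=S[r0:r1+1,c]; L=(p[0]+p[-1])/2; k=np.nonzero((p[:-1]-L)*(p[1:]-L)<=0)[0][0]
    return r0+k+(p[k]-L)/(p[k]-p[k+1])
for n,cs,r,z in(('near bot',range(411,418),(266,274),.016),('far top',range(414,418),(237,245),.046)):
    a=[(c,half(c,*r)) for c in cs]; print(n,np.round([v for _,v in a],1),np.round([Mk(onz(s,u,v,z)*1e3)[0] for u,v in a],1))
print(S[236:247,415].round(2),S[264:275,414].round(2))
```

```text
near bot [269.5 269.8 269.9 270.  269.9 269.7 269.6] [40.7 41.5 41.8 42.3 41.4 40.3 39.9]
far top [240.9 241.  241.2 241.3] [-60.8 -60.3 -59.5 -59.5]
[0.15 0.16 0.16 0.16 0.19 0.29 0.43 0.5  0.49 0.42 0.41] [0.43 0.42 0.42 0.42 0.43 0.39 0.27 0.15 0.12 0.11 0.11]
```

Run:
```python
from h import *
s=snap('scene'); im=cv2.GaussianBlur(s['pixels'],(3,3),0).astype(float)
for n,r,c in(('near',slice(264,276),414),('near',slice(264,276),416),('far',slice(236,248),414),('far',slice(236,248),416)):
    print(n,c,'R',im[r,c,0].astype(int),'B',im[r,c,2].astype(int),'R-B',(im[r,c,0]-im[r,c,2]).astype(int))
print('mark+ cols 420-422', [im[264:276,c,0].astype(int).tolist() for c in(420,422)])
print('mark- cols',[im[243:256,c,0].astype(int).tolist() for c in(420,422)])
for r in(268,269,270,271): print(r,Mk(onz(s,415,r,.016)*1e3)[0].round(1))
for r in(241,242,243): print(r,Mk(onz(s,415,r,.046)*1e3)[0].round(1))
for r in (248,249,250): print(r,Mk(onz(s,415,r,.016)*1e3)[0].round(1))
```

```text
near 414 R [ 93  94  94  95  97  98 112 153 189 199 198 198] B [ 54  54  54  55  56  60  82 130 167 177 176 176] R-B [39 40 40 40 41 38 30 23 22 22 22 22]
near 416 R [ 93  93  93  95  98 103 122 158 188 197 198 197] B [ 53  53  53  54  55  64  93 136 166 175 176 176] R-B [40 40 40 41 43 39 29 22 22 22 22 21]
far 414 R [108 112 118 121 124 130 136 133 110  82  77  85] B [ 91  94  99 102 101  91  77  67  59  50  47  48] R-B [17 18 19 19 23 39 59 66 51 32 30 37]
far 416 R [123 122 122 123 124 128 135 134 116  93  85  87] B [104 104 103 104 101  93  80  69  59  51  48  49] R-B [19 18 19 19 23 35 55 65 57 42 37 38]
mark+ cols 420-422 [[115, 117, 117, 125, 147, 165, 165, 165, 181, 196, 200, 199], [121, 122, 126, 141, 170, 190, 183, 168, 175, 194, 200, 200]]
mark- cols [[122, 120, 119, 121, 135, 152, 154, 157, 168, 155, 128, 116, 115], [112, 112, 112, 114, 120, 126, 125, 128, 137, 134, 123, 119, 119]]
268 32.7
269 37.4
270 42.0
271 46.7
241 -60.4
242 -55.3
243 -50.2
248 -65.3
249 -60.2
250 -55.1
```

Run:
```python
from h import *
s=snap('scene')
a=cv2.imread('pics/g.png')[...,::-1].astype(float); a=cv2.resize(a,(130,100),interpolation=cv2.INTER_AREA)
b=s['pixels'][205:305,320:450].astype(float)
def cross(d,L):
    k=np.nonzero((d[:-1]-L)*(d[1:]-L)<=0)[0][0]; return k+(d[k]-L)/(d[k]-d[k+1])
for nm,im,cs in(('first',a,range(398,405)),('now',b,range(411,418))):
    rb=im[...,0]-im[...,2]
    N=[];F=[]
    for c in cs:
        p=rb[264-205:276-205,c-320]; r=264+cross(p,(p[:3].mean()+p[-2:].mean())/2); N.append(Mk(onz(s,c,r,.016)*1e3)[0])
        p=rb[235-205:246-205,c-320]; k=p.argmax(); r=235+cross(p[:k+1],(p[:3].mean()+p[k])/2); F.append(Mk(onz(s,c,r,.046)*1e3)[0])
    print(nm,'near',np.median(N).round(1),'far',np.median(F).round(1),np.round(F,1))
# marks again, in the red channel of the first picture, at several columns
for c in(390,392,394,409,412,415,418): print(c,a[264-205:275-205,c-320,0].astype(int), a[246-205:255-205,c-320,0].astype(int))
```

```text
first near 42.0 far -54.9 [-54.8 -54.6 -54.9 -56.1 -55.9 -54.9 -54.7]
now near 40.4 far -58.4 [-70.8 -55.4 -58.7 -58.8 -57.9 -57.3 -58.4]
390 [122 121 121 134 169 168 161 194 198 198 197] [196 196 168 160 195 196 169 125 121]
392 [122 122 121 127 163 165 160 193 197 197 196] [196 194 167 158 195 198 171 125 121]
394 [122 120 119 124 161 171 168 193 197 196 196] [197 194 170 162 194 198 174 126 123]
409 [197 198 198 199 198 195 167 161 194 197 197] [199 199 185 149 162 196 199 199 199]
412 [195 196 196 197 197 192 166 159 195 200 200] [199 200 196 172 161 195 199 199 199]
415 [198 198 198 199 201 195 167 160 194 198 196] [199 198 195 168 160 194 200 199 198]
418 [196 197 198 199 199 197 170 145 180 196 196] [198 200 197 176 171 195 198 199 200]
```

The earlier edge was contaminated by the pencil line. By R−B the block was centred before (≈0) and is now about −2.5 mm, so I'll drift it back during the rest of the push.

Emit:
{"op": "send_rows", "data": {"commands": "50 0.1 0.03 0 0;50 0.1 0.03 0 0;50 0.1 0.03 0 0;50 0.1 0.03 0 0;50 0 0 0 0;50 0 0 0 0"}}

```text
t: 26.52
tcp_pos: [0.5691, 0.2948, 0.0271]
tool_rot: [0.63, 0.777, 0.0, 0.0]
force: [0.3, -0.8, -0.4]
finger_gap: 0.588
gripper_force: 0.0
```

```bash
cat > m.py <<'E'
from h import *
st(); s=snap('scene'); im=s['pixels'].astype(float); rb=im[...,0]-im[...,2]
def cross(d,L):
    k=np.nonzero((d[:-1]-L)*(d[1:]-L)<=0)[0][0]; return k+(d[k]-L)/(d[k]-d[k+1])
N=[];F=[]
for c in range(412,422):
    try:
        p=rb[264:276,c]; r=264+cross(p,(p[:3].mean()+p[-2:].mean())/2); N.append(Mk(onz(s,c,r,.016)*1e3)[0])
        p=rb[235:246,c]; k=p.argmax(); r=235+cross(p[:k+1],(p[:3].mean()+p[k])/2); F.append(Mk(onz(s,c,r,.046)*1e3)[0])
    except Exception: pass
print('near',np.round(N,1),'far',np.round(F,1),'centre rel. marks',round((np.median(N)+np.median(F))/2+6.3,1))
for r in(255,262,266): print(r,'R-B',rb[r,404:430].astype(int),'R',im[r,404:430,0].astype(int))
E
python3 m.py
```

```text
t 26.52 tcp [569.1 294.8  27.1] xang 101.92 tilt [0. 0.] jig [-33.5 460.8] mk [  0.6 -48.8] F [ 0.35 -0.83 -0.36] gap 0.588 gf 0.0 q [0.3  0.83 1.52 0.   0.79 0.1 ]
near [41.5 42.9 42.5 42.5 43.2 41.3 42.5 42.1 42.1 42. ] far [-85.8 -71.1 -91.  -53.3 -54.8 -55.1 -55.  -55.5 -55.6 -55. ] centre rel. marks -0.2
255 R-B [14 16 18 13 14 12 16 13 12 20 38 36 41 36 35 37 36 37 23 28 34 34 38 19
 14 15] R [ 90  67  65  63  67  65  65  66  64  67  85  87  87  88  89  88  88  86
 106 108  98  95 169 192 108 160]
262 R-B [14 14 11 13 16 14 15 17 49 57 60 61 60 63 62 66 69 67 59 29 34 30 57 21
 17 15] R [103  82  66  63  64  64  75  95 114 120 123 122 125 124 127 129 132 133
 137 119  99  90 166 194 148  89]
266 R-B [17 17 17 19 20 18 17 25 37 41 41 43 39 42 41 39 40 42 32 23 29 35 43 26
 19 18] R [123 121 122 121 121 123 121 103  97  92  92  92  92  94  94  92  90  96
 107 122  99 103 117 164 191 103]
```

Centred to −0.2 mm. Now a slow straight approach to the rail.

Emit:
{"op": "send_rows", "data": {"commands": "50 0.05 0 0 0;50 0.05 0 0 0;50 0.05 0 0 0;50 0.05 0 0 0;50 0 0 0 0;50 0 0 0 0"}}

```text
t: 27.07
tcp_pos: [0.5682, 0.2986, 0.0271]
tool_rot: [0.63, 0.777, 0.0, -0.0]
force: [-0.6, -0.2, 0.8]
finger_gap: 0.587
gripper_force: 0.0
```

Emit:
{"op": "send_rows", "data": {"commands": "50 0.04 0 0 0;50 0.04 0 0 0;50 0 0 0 0;50 0 0 0 0"}}

```text
t: 27.4
tcp_pos: [0.5679, 0.3002, 0.0271]
tool_rot: [0.63, 0.777, 0.0, -0.0]
force: [0.3, -0.4, -0.2]
finger_gap: 0.588
gripper_force: 0.0
```

Emit:
{"op": "send_rows", "data": {"commands": "50 0.04 0 0 0;50 0.04 0 0 0;50 0 0 0 0;50 0 0 0 0"}}

```text
t: 27.73
tcp_pos: [0.5676, 0.3014, 0.0271]
tool_rot: [0.63, 0.777, -0.0, 0.0]
force: [0.8, -1.2, 0.1]
finger_gap: 0.586
gripper_force: 0.9
```

Emit:
{"op": "send_rows", "data": {"commands": "50 0.04 0 0 0;50 0 0 0 0;50 0 0 0 0"}}

```text
t: 27.98
tcp_pos: [0.5676, 0.3014, 0.0271]
tool_rot: [0.63, 0.777, -0.001, 0.0]
force: [-0.0, -4.7, 0.6]
finger_gap: 0.585
gripper_force: 2.6
```

Emit:
{"op": "send_rows", "data": {"commands": "50 0.04 0 0 0;50 0 0 0 0;50 0 0 0 0"}}

```text
t: 28.23
tcp_pos: [0.5676, 0.3014, 0.0271]
tool_rot: [0.63, 0.777, -0.001, 0.001]
force: [1.1, -7.5, 0.5]
finger_gap: 0.586
gripper_force: 3.8
```

```bash
python3 m.py; python3 -c "
from h import *
print(readout.sense()['ft_torque'].round(2))"
```

```text
t 28.23 tcp [567.6 301.4  27.1] xang 101.9 tilt [-0.    -0.002] jig [-36.5 466.8] mk [  0.6 -42.1] F [ 1.12 -7.53  0.48] gap 0.586 gf 3.7830526381731033 q [ 0.32  0.83  1.52 -0.    0.8   0.11]
near [25.9 18.8 42.6 41.4 41.2 41.8 42.2 42.4 42.  43.3] far [-58.4 -87.5 -55.7 -55.4 -55.7 -55.6 -56.3] centre rel. marks -0.6
255 R-B [19 18 15 14 16 12 14 15 12 13 13 13 35 35 38 40 35 39 39 37 35 31 38 20
 12 16] R [122 123  95  70  64  63  65  68  66  63  59  60  83  88  87  87  87  90
  89  84  93  90 170 193 107 160]
262 R-B [21 19 14 13 13 14 12 13 13 12 32 58 61 61 61 63 66 63 68 66 76 38 59 21
 17 15] R [126 123 101  96  71  67  66  64  67  99 100 121 125 123 125 128 128 132
 133 133 156 103 163 194 148  95]
266 R-B [19 19 18 17 17 18 19 16 17 25 36 37 38 39 39 39 43 39 39 39 37 40 41 25
 18 17] R [124 123 124 124 123 125 125 120 123 106  94  90  97  94  93  89  91  95
  93  93  92 104 117 166 189 103]
[-1.06 -0.21 -0.19]
```

The block is seated on the rail at 7.6 N and centred to −0.6 mm. The moment about z suggests the +x finger carries more, so I'll add a little push and a tiny turn to even it out.

Emit:
{"op": "send_rows", "data": {"commands": "50 0.03 0 0 0.05;50 0 0 0 0;50 0 0 0 0;50 0 0 0 0"}}

```text
t: 28.62
tcp_pos: [0.5676, 0.3014, 0.0271]
tool_rot: [0.631, 0.776, -0.001, 0.001]
force: [1.3, -8.5, 1.4]
finger_gap: 0.588
gripper_force: 4.6
```

```bash
python3 -c "
from h import *
st();print(readout.sense()['ft_torque'].round(3))"
```

```text
t 28.62 tcp [567.6 301.4  27.1] xang 101.8 tilt [-0.    -0.004] jig [-36.5 466.8] mk [  0.5 -42.1] F [ 1.26 -8.54  1.44] gap 0.588 gf 4.580666609108448 q [ 0.32  0.83  1.52 -0.    0.8   0.11]
[-1.343 -0.247  0.163]
```

Emit:
{"op": "send_rows", "data": {"commands": "50 0.02 0 0 -0.023;50 0 0 0 0;50 0 0 0 0;50 0 0 0 0;50 0 0 0 0;50 0 0 0 0;50 0 0 0 0"}}

```text
t: 29.2
tcp_pos: [0.5676, 0.3014, 0.0272]
tool_rot: [0.63, 0.776, -0.002, 0.001]
force: [1.9, -10.6, 1.1]
finger_gap: 0.585
gripper_force: 5.2
```

```bash
python3 -c "
from h import *
st();print(readout.sense()['ft_torque'].round(3))"
```

```text
t 29.2 tcp [567.6 301.4  27.2] xang 101.85 tilt [-0.    -0.004] jig [-36.5 466.8] mk [  0.5 -42.1] F [  1.9  -10.64   1.12] gap 0.585 gf 5.18962137401104 q [ 0.32  0.83  1.52 -0.01  0.8   0.11]
[-1.524 -0.327 -0.07 ]
```

Emit:
{"op": "send_rows", "data": {"commands": "50 0 0 0 0;50 0 0 0 0;50 0 0 0 0;50 0 0 0 0;50 0 0 0 0;50 0 0 0 0;50 0 0 0 0;50 0 0 0 0"}}

```text
t: 29.87
tcp_pos: [0.5676, 0.3014, 0.0272]
tool_rot: [0.63, 0.776, -0.002, 0.001]
force: [1.6, -9.8, 1.5]
finger_gap: 0.587
gripper_force: 5.2
```

```bash
python3 m.py | head -2; python3 -c "
from h import *
print(readout.sense()['ft_torque'].round(3))"
```

```text
t 29.87 tcp [567.6 301.4  27.2] xang 101.85 tilt [-0.    -0.004] jig [-36.5 466.8] mk [  0.6 -42.1] F [ 1.55 -9.83  1.54] gap 0.587 gf 5.1895614713430405 q [ 0.32  0.83  1.52 -0.01  0.8   0.11]
near [21.2 16.9 43.2 42.5 42.9 41.9 41.9 42.2 42.4 42.9] far [-85.8 -57.7 -49.8 -55.6 -55.3 -55.3 -56. ] centre rel. marks -0.3
[-1.538 -0.327 -0.073]
```

The push holds steady at about 10 N, square to the rail, with the block centred between the marks. Handing in.

```bash
python3 -c "
from station import sign_off
print(sign_off())"
```

```text
the job is handed in; nothing more can be done
None
```

I pushed the ejector home, drew the block out and laid it flat, holes up, within about 0.5 mm of centre between the marks. I handed the job in at about 30 s with both fingers still pressing it squarely against the rail at a steady 10 N or so.

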